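Find the heavy cement ring on the balance

ROBOT

A 7-joint arm with a two-finger parallel gripper is mounted at the origin on the work surface. World frame = base frame: x ahead of the robot, y to its left, z up, the work surface at z = 0. Lengths are in m, angles in rad, forces in N, time in s.
With the tool pointing down it reaches from about 0.425 to 0.925 m from the base axis. Payload 6.8 kg.
Tool frame: the origin (TCP) lies midway between the tips of the shut fingers; the grasp point (between the pads) lies 19 mm behind it (bot.grasp_offset is the distance from the TCP to the grasp point, in m); z points along the fingers, x is the direction in which the jaws open and shut, and the axes are right-handed (so a half turn about z gives the same grasp; the last joint's range is limited). The gripper opens to 85 mm and grips with 20 to 120 N. Pads are 22 mm wide; open, the fingers measure 114 mm over their backs; the gripper's body (76 mm by 85 mm) begins 54 mm behind the grasp point. The pads swing forward as they close: fully open they stand 13 mm farther back than shut.
Start: joints at [1.108, 0.477, 0.022, 1.555, -0.011, 1.109, -0.083], TCP at [0.235, -0.633, 0.202] pointing down, gripper open.
Joint ranges: [-2.96, 2.96], [-0.34, 2.1], [-1.41, 1.46], [0.24, 2.44], [-1.37, 4.51], [0.17, 1.92], [-2.96, 2.96]. Speed limits (rad/s): [2.39, 2.39, 3.14, 3.14, 3.14, 3.14, 3.14].

INTERFACE

Orientations are given as a unit quaternion [w, x, y, z].
In Python, from station import bot, imaging gives the robot as it stands. The module is installed in compiled form; this text tells all that it offers.
- The arm moves only by the tool apply_moves, never from a script. Its argument "increments" is a list of rows, each a list of 7 numbers: the shift along the tool's x, y, z in mm, then the turn, a rotation vector about the tool's x, y, z in degrees, then the closure, from -1 (fully open) to 1 (shut). In form: [[dx, dy, dz, rx, ry, rz, grip], ...]. A call has exactly 8 rows; each row shifts and turns the pose as measured when the row begins, along the tool's axes as they then stand; what a row does not reach is not made up. A row lasts 1/8 s, in which the tool goes at most 62.5 mm and 10.7 degrees, less where a joint would pass 70% of its speed; a pose out of reach is approached as far as the arm can. A call with a gripper value outside its range is refused whole. The fingers move at their own pace and stop on an object; "grip_force" is the grip in N (left out, the last holds). Time passes only in rows, so rows that do not move let the fingers close, or fill a call up. It gives the time, the measured TCP pose, the force and the opening at its end, in the units of the state.
- bot.get_obs(): the state, without advancing time (a new reading comes with each control period).
- imaging.read_camera(name): name is "scene" or "side" or "wrist"; returns the picture (420x560x3 uint8, red, green, blue); there is no depth.
- imaging.get_calibration(name): a dict with "K" (3x3 intrinsics, pixels), "k1" (the pictures are not rectified: a ray, as slopes to the right and down, at radius r is drawn at 1 + k1 r^2 times it, then the intrinsics apply), "extrinsics" (4x4, takes a point from camera to world coordinates). Camera axes: x right, y down, z forward; pixel columns grow to the right and rows downward; lengths in m; the calibration is good to about 2 mm. A picture is of the moment at which its call begins: read the wrist's pose just before it. get_calibration takes no time and is no camera call; for the wrist camera it gives the pose at the moment of the call.
- bot.hand_in(): hands the job in, once; it reports no verdict.
The state is a dict: "t": time; "q": joint angles; "joint_vel": joint speeds; "joint_torque": joint torques, N m; "eef_pos": TCP position; "tool_rot": TCP orientation; "contact_force": force on the tool from outside, world axes, zero at the start; "torque": the same for the moment, N m; "gripper_width": opening from 0.0 (shut) to 1.0 (fully open).
Only numpy, scipy, OpenCV 4.12 (cv2) and the standard library are available. Lean on these libraries where they do the work, as an engineer would, in place of code of your own. Each camera call takes 0.05 s, during which the arm holds its last target.

TASK

The two cement rings look the same, but one is heavy and the other light: before either goes into the tray, thread one over the spigot of the balance pan, feeling gently for the spigot without ever pressing hard on the pan, and let go so that it lies flat and the beam shows which it is. Finish with the heavy ring lying flat on the pan over the spigot, holding that end of the beam right down, and the light ring standing upright on the floor of the wooden tray. Put the rings down rather than dropping them, leave the tray where it is, and do not disturb the other things on the shelf.

Things in the scene. Friction and masses are not known exactly. Their poses are not given: they have to be found in the camera images.
- ring_a: plain grey cement ring weight, 56 mm outside diameter, 60 mm tall, with a round 22 mm bore right through; origin at the centre of its underside, z up. Outwardly the same as ring_b. One of the two rings weighs 0.30 to 0.38 kg, the other 0.10 to 0.16 kg; which is which is not told
- ring_b: plain grey cement ring weight, same shape as ring_a (56 mm outside, 60 mm tall, 22 mm bore); origin at the centre of its underside
- balance: grey counter balance, fixed to the shelf; base plate 110 x 220 x 20 mm, origin under its centre; its y axis runs along the beam to the weighing pan. The steel beam turns on a pivot 75 mm above the shelf; above the pivot a small white dial with three marks (70 mm wide, its top 148 mm above the shelf) and a needle. At the -y end a dark steel counterweight block
- beam (a joint): beam angle, rad, -0.1 to +0.1 between rubber stops: -0.1 = pan end up (empty, or with the light ring on it), +0.1 = pan end down (with the heavy ring). Moves freely: a push of about 2.3 N down on the empty pan sinks it, and released it comes up again within about half a second
- pan_top (a point): centre of the upper face of the round flat aluminium weighing pan (100 mm diameter, no rim), 130 mm from the pivot along the beam; the pan stays level and rises and sinks with the beam: its upper face is about 113 mm above the shelf with the pan up, 100 mm with the beam level, 87 mm with the pan down
- pan: the pan with its spigot; origin on the hinge 25 mm under the pan's upper face. Delicate: at most 20 N. An upright brass spigot, 19 mm diameter, 25 mm tall, top edge bevelled 1.5 mm, stands on the pan, firmly clamped anywhere up to 14 mm either side of the pan's centre along the balance's y axis (not off-centre across it). Its own position is not reported: find it by feel or by camera
- tray: shallow wooden tray, where the light ring belongs, 170 x 150 mm outside, 28 mm high, walls and floor 8 mm thick; loose, 0.7 kg; origin at the centre of its underside, x along the 170 mm side
- saucer: bystander: white ceramic saucer, 160 mm across the rim, 18 mm high; origin at the centre of its underside
- pot: bystander: terracotta pot, 124 mm across the rim, 110 mm tall; origin at the centre of its underside
- small_pot: bystander: small terracotta pot, 76 mm across the rim, 68 mm tall; origin at the centre of its underside
- jar: bystander: empty glass jar with a steel screw lid, 80 mm diameter, 120 mm tall; origin at the centre of its underside
- trowel: bystander: green plastic hand trowel lying flat, about 285 mm long along its x, 66 mm wide, up to 28 mm high; origin near its middle on the shelf
- fork: bystander: three-pronged steel hand fork with a wooden handle lying flat, about 270 mm long along its x, 64 mm wide, up to 26 mm high; origin near its middle on the shelf
- pot_foot: bystander: small terracotta pot foot, 30 x 42 x 18 mm, lying between the rings and the balance; origin at the centre of its underside
Not all that is in view belongs to the job. Leave any green or turquoise look-alike of the ring_b alone.

How it is judged:
On the way:
1. one of the rings lies flat on the pan, threaded over the spigot, let go, with the beam at rest, while the other is not in the tray (((z of ring_a in the frame of pan_top between -0.004 and 0.004 m and horizontal distance between ring_a and pan_top below 0.019 m and angle between ring_a's own z axis and vertical below 0.15 rad and linear speed of ring_a below 0.02 m/s and contact force between ring_a and the fingers below 0.05 N and horizontal distance between ring_b and tray above 0.11 m) or (z of ring_b in the frame of pan_top between -0.004 and 0.004 m and horizontal distance between ring_b and pan_top below 0.019 m and angle between ring_b's own z axis and vertical below 0.15 rad and linear speed of ring_b below 0.02 m/s and contact force between ring_b and the fingers below 0.05 N and horizontal distance between ring_a and tray above 0.11 m)) and velocity of joint beam between -0.02 and 0.02 rad/s), for 0.4 s.
At the end, for the whole second after the job is handed in: Heavy ring flat on the pan over the spigot (centre within 19 mm of the pan centre, underside within 4 mm of its face), beam above 0.085 rad; light ring upright on the tray floor, within 50 mm of the tray centre; both tilted under 0.15 rad and at rest (value of joint beam above 0.085 rad and ((z of ring_a in the frame of pan_top between -0.004 and 0.004 m and horizontal distance between ring_a and pan_top below 0.019 m and angle between each of ring_a, ring_b's own z axis and vertical below 0.15 rad and linear speed of each of ring_a, ring_b below 0.02 m/s and horizontal distance between ring_b and tray below 0.05 m and height (world z) of ring_b below 0.016 m) or (z of ring_b in the frame of pan_top between -0.004 and 0.004 m and horizontal distance between ring_b and pan_top below 0.019 m and angle between each of ring_b, ring_a's own z axis and vertical below 0.15 rad and linear speed of each of ring_b, ring_a below 0.02 m/s and horizontal distance between ring_a and tray below 0.05 m and height (world z) of ring_a below 0.016 m))); the robot touches nothing.
It fails at once if the balance pan or its spigot is pressed by a ring or the robot with more than 20 N (contact force between pan and anything else above 20 N).
It fails at once if ring_a is dropped (falls free faster than 0.7 m/s, some 25 mm) (linear speed of ring_a above 0.7 m/s and contact force between ring_a and anything else below 0.01 N).
It fails at once if ring_b is dropped (falls free faster than 0.7 m/s, some 25 mm) (linear speed of ring_b above 0.7 m/s and contact force between ring_b and anything else below 0.01 N).
It fails at once if the tray is moved by more than 30 mm (distance of tray from where it was at the start of the episode above 0.03 m).
It fails at once if one of the other things on the shelf is moved by more than 30 mm (distance of any of pot, small_pot, jar, trowel, fork, pot_foot, saucer from where it was at the start of the episode above 0.03 m).
It also fails if it takes over 72 s, if anything falls off the work surface, if the arm or the gripper's body presses on something with over 40 N, if the wrist force passes 120 N, or if a joint passes its speed limit or range.

## Working session

There is one attempt and no reset: what is moved stays moved. The work goes in short steps, Python scripts to look and compute and a tool call to move; the robot and the scene stay as the last step left them, time stands still between calls to the robot, and variables do not carry over. Pictures are saved under pics/ and viewed, and the job is handed in when it is done.

Besides the shell and the picture viewer there is one more tool, called as name(argument=value, ...), one argument or row to a line, values as JSON. apply_moves: Moves the arm, as the interface text tells. Its arguments: {"type":"object","properties":{"increments":{"type":"array","items":{"type":"array","items":{"type":"number"}}},"grip_force":{"type":"number"}},"required":["increments"]}

```bash
mkdir -p pics; python3 - <<'E'
from station import bot, imaging
import cv2,numpy as np
for n in ["scene","side","wrist"]:
    c=imaging.get_calibration(n); print(n,np.round(c["K"],1).tolist(),c["k1"],np.round(c["extrinsics"],3).tolist())
    cv2.imwrite(f"pics/{n}0.png",imaging.read_camera(n)[:,:,::-1])
o=bot.get_obs();print({k:np.round(v,3).tolist() for k,v in o.items()},bot.grasp_offset)
E
```

```text
scene [[444.8, 0.0, 280.9], [0.0, 444.8, 204.6], [0.0, 0.0, 1.0]] -0.048017237831739834 [[-0.312, 0.825, -0.472, 1.126], [0.95, 0.268, -0.16, 0.226], [-0.005, -0.498, -0.867, 1.24], [0.0, 0.0, 0.0, 1.0]]
side [[453.9, 0.0, 282.0], [0.0, 453.9, 213.1], [0.0, 0.0, 1.0]] 0.021565477783699927 [[-0.994, -0.085, 0.067, 0.412], [-0.108, 0.687, -0.719, 0.838], [0.015, -0.722, -0.692, 0.896], [0.0, 0.0, 0.0, 1.0]]
wrist [[365.2, 0.0, 284.2], [0.0, 365.2, 207.9], [0.0, 0.0, 1.0]] -0.045998050675909695 [[0.348, -0.904, -0.249, 0.298], [-0.937, -0.336, -0.091, -0.609], [-0.001, 0.265, -0.964, 0.374], [0.0, 0.0, 0.0, 1.0]]
{'t': 0.15, 'q': [1.108, 0.478, 0.022, 1.556, -0.011, 1.109, -0.083], 'joint_vel': [0.0, -0.001, 0.002, -0.004, 0.001, 0.001, -0.0], 'joint_torque': [0.003, -59.693, 1.61, -28.149, 0.013, 0.007, 0.0], 'eef_pos': [0.234, -0.633, 0.201], 'tool_rot': [-0.0, 0.821, -0.571, -0.001], 'contact_force': [0.131, 0.091, 0.195], 'torque': [0.019, 0.011, -0.02], 'gripper_width': 1.0} 0.0187
```

View pics/scene0.png

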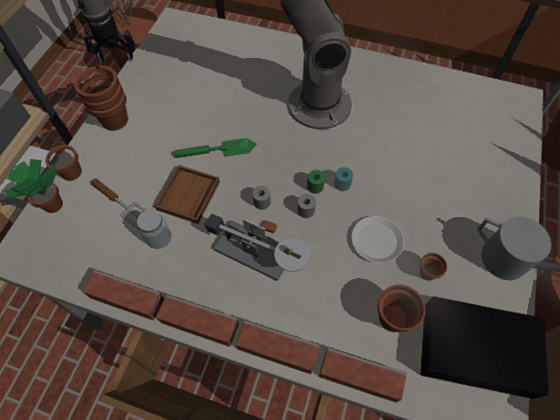

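View pics/side0.png

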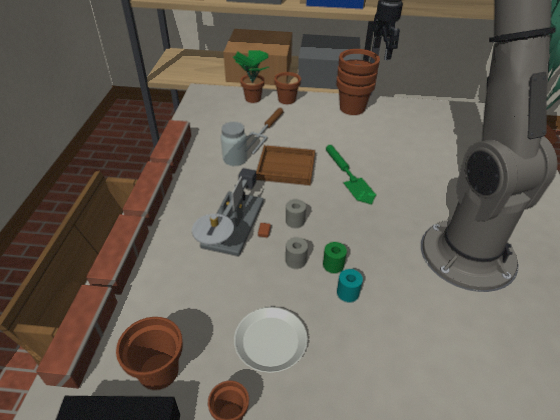

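View pics/wrist0.png

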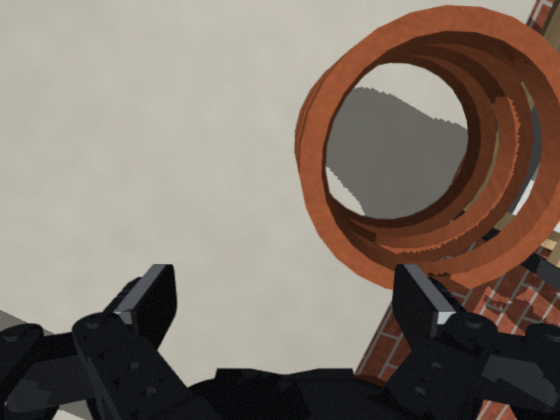

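The scene picture has four ring-shaped things: grey at (261,197) and (307,206), green at (316,181) and turquoise at (344,179). The two grey ones fit "plain grey cement", so I'll confirm them in enlarged crops.

```bash
cat > h.py <<'E'
import numpy as np, cv2
from station import bot, imaging
def ray(c,u,v):
    K=c["K"]; d=np.array([(u-K[0][2])/K[0][0],(v-K[1][2])/K[1][1]]); 
    s=d.copy()
    for _ in range(20): s=d/(1+c["k1"]*(s@s))
    E=np.array(c["extrinsics"]); r=E[:3,:3]@np.array([s[0],s[1],1]); return E[:3,3],r/np.linalg.norm(r)
def plane(c,u,v,z):
    o,r=ray(c,u,v); return o+r*(z-o[2])/r[2]
def tri(l):
    A=np.zeros((3,3));b=np.zeros(3)
    for c,u,v in l:
        o,r=ray(c,u,v);P=np.eye(3)-np.outer(r,r);A+=P;b+=P@o
    p=np.linalg.solve(A,b);return p
def proj(c,p):
    E=np.array(c["extrinsics"]);q=E[:3,:3].T@(np.array(p)-E[:3,3]);s=q[:2]/q[2];s=s*(1+c["k1"]*(s@s));K=c["K"];return np.array([K[0][0]*s[0]+K[0][2],K[1][1]*s[1]+K[1][2]])
E
python3 - <<'E'
import cv2
a=cv2.imread("pics/scene0.png");b=cv2.imread("pics/side0.png")
cv2.imwrite("pics/sc_crop.png",cv2.resize(a[150:290,140:360],None,fx=3.6,fy=3.6,interpolation=2))
cv2.imwrite("pics/sd_crop.png",cv2.resize(b[110:310,180:400],None,fx=3,fy=3,interpolation=2))
E
```

```text
(no output)
```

View pics/sc_crop.png

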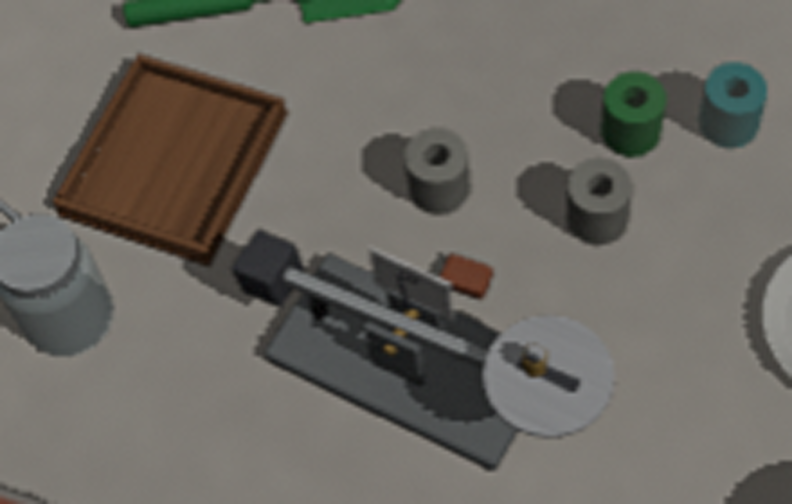

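View pics/sd_crop.png

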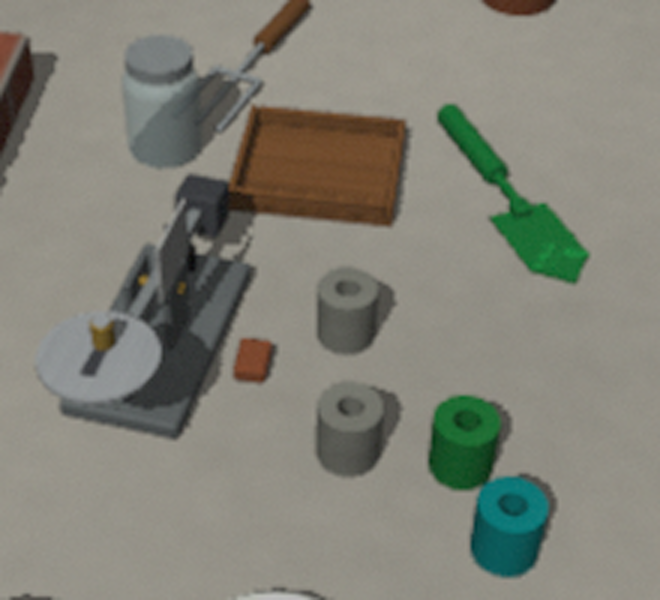

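```bash
python3 - <<'E'
from h import *
S=imaging.get_calibration("scene");D=imaging.get_calibration("side")
sc=lambda p:(S,140+p[0]/3.6-.4,150+p[1]/3.6-.4)
sd=lambda p:(D,180+p[0]/3-.3,110+p[1]/3-.3)
P={"ring1":((437,156),(348,289),.06),"ring2":((600,187),(350,407),.06),"green":((636,100),(467,420),.06),"turq":((737,91),(513,505),.06),
"pan":((549,376),(99,358),.113),"spig":((535,350),(102,326),.138),
"tA":((143,58),(402,121),.028),"tB":((284,104),(392,220),.028),"tC":((207,254),(236,207),.028),"tD":((60,205),(257,110),.028),
"dial_a":((372,250),(0,0),.148),"foot":((467,275),(253,352),.018),"lid":((38,248),(160,55),.12),"cw":((0,0),(0,0),0)}
for k,(a,b,z) in P.items():
    print(k,"tri",np.round(tri([sc(a),sd(b)]),4),"pl",np.round(plane(*sc(a),z),4),np.round(plane(*sd(b),z),4))
E
```

```text
ring1 tri [ 0.4606 -0.0653  0.0565] pl [ 0.4636 -0.0638  0.06  ] [ 0.4598 -0.0627  0.06  ]
ring2 tri [0.4467 0.0777 0.0565] pl [0.4498 0.0788 0.06  ] [0.4458 0.0799 0.06  ]
green tri [0.3507 0.082  0.0571] pl [0.3549 0.0837 0.06  ] [0.3493 0.0825 0.06  ]
turq tri [0.3129 0.1646 0.0557] pl [0.318 0.166 0.06 ] [0.3119 0.1662 0.06  ]
pan tri [0.6494 0.095  0.1074] pl [0.6523 0.0961 0.113 ] [0.6474 0.0997 0.113 ]
spig tri [0.6455 0.0831 0.1342] pl [0.6458 0.0826 0.138 ] [0.6452 0.0883 0.138 ]
tA tri [ 0.4279 -0.3667  0.0283] pl [ 0.4296 -0.3655  0.028 ] [ 0.4266 -0.3695  0.028 ]
tB tri [ 0.4263 -0.2284  0.0078] pl [ 0.4365 -0.2219  0.028 ] [ 0.4269 -0.2026  0.028 ]
tC tri [ 0.5881 -0.2366  0.0006] pl [ 0.5995 -0.2267  0.028 ] [ 0.5831 -0.2031  0.028 ]
tD tri [ 0.5881 -0.3759  0.02  ] pl [ 0.595  -0.3692  0.028 ] [ 0.5843 -0.3695  0.028 ]
dial_a tri [ 0.7169 -0.0013  0.3734] pl [ 0.6087 -0.0616  0.148 ] [ 0.8491 -0.3598  0.148 ]
foot tri [ 0.5419 -0.0117  0.0176] pl [ 0.5446 -0.0098  0.018 ] [ 0.5401 -0.0141  0.018 ]
lid tri [ 0.6767 -0.3231  0.1203] pl [ 0.6766 -0.3233  0.12  ] [ 0.6769 -0.3235  0.12  ]
cw tri [ 0.71   -0.2015  0.3645] pl [ 0.3938 -0.541   0.    ] [ 0.9354 -0.5966  0.    ]
```

The enlarged crops confirm two plain grey rings: ring1 at scene (261,193) and ring2 at (307,202). The green and turquoise ones next to them are the look-alikes and stay put. The spigot looks shifted toward the pivot. Next I'll build a planning helper and head for ring1.

```bash
cat >> h.py <<'E'
from scipy.spatial.transform import Rotation as R
def rot(o): w,x,y,z=o["tool_rot"]; return R.from_quat([x,y,z,w])
def plan(pos,yaw,n,polar=True):
    """tool straight down, tool x at azimuth yaw(deg). prints n rows (tool frame)"""
    o=bot.get_obs();p=np.array(o["eef_pos"]);T=rot(o).as_matrix()
    Y=np.array([[np.cos(np.radians(yaw)),np.sin(np.radians(yaw)),0],[np.sin(np.radians(yaw)),-np.cos(np.radians(yaw)),0],[0,0,-1]]).T
    dv=R.from_matrix(T.T@Y).as_rotvec()
    pos=np.array(pos)
    r0,r1=np.hypot(*p[:2]),np.hypot(*pos[:2]);a0,a1=np.arctan2(p[1],p[0]),np.arctan2(pos[1],pos[0])
    for i in range(n):
        def at(s):
            if not polar: return p+(pos-p)*s
            r=r0+(r1-r0)*s;a=a0+(a1-a0)*s;return np.array([r*np.cos(a),r*np.sin(a),p[2]+(pos[2]-p[2])*s])
        Ti=T@R.from_rotvec(dv*i/n).as_matrix()
        d=Ti.T@(at((i+1)/n)-at(i/n))*1000
        print([round(float(x),1) for x in d]+[round(float(x),1) for x in np.degrees(dv/n)])
E
python3 - <<'E'
from h import *
S=imaging.get_calibration("scene")
sc=lambda p:(S,140+p[0]/3.6-.4,150+p[1]/3.6-.4)
a=plane(*sc((262,352)),.02);b=plane(*sc((490,466)),.02);print(a,b,np.degrees(np.arctan2(*(b-a)[1::-1])))
plan((.462,-.064,.2),0,11)
E
```

```text
[ 0.66694669 -0.14879217  0.02      ] [0.70271619 0.06396235 0.02      ] 80.45636067036489
[-22.1, -64.2, 0.1, -0.0, 0.0, -6.3]
[-21.2, -62.6, 0.1, -0.0, 0.0, -6.3]
[-20.4, -61.0, 0.1, -0.0, 0.0, -6.3]
[-19.6, -59.4, 0.1, -0.0, 0.0, -6.3]
[-18.8, -57.8, 0.1, -0.0, 0.0, -6.3]
[-18.1, -56.2, 0.1, -0.0, 0.0, -6.3]
[-17.5, -54.5, 0.1, -0.0, 0.0, -6.3]
[-16.9, -52.9, 0.1, -0.0, 0.0, -6.3]
[-16.3, -51.2, 0.1, -0.0, 0.0, -6.3]
[-15.8, -49.6, 0.1, -0.0, 0.0, -6.3]
[-15.3, -47.9, 0.1, -0.0, 0.0, -6.3]
```

apply_moves(
  increments=[
    [-18,-53,0,0,0,-4.5,-1],
    [-17,-52,0,0,0,-4.5,-1],
    [-17,-50,0,0,0,-4.5,-1],
    [-16,-48,0,0,0,-4.5,-1],
    [-16,-47,0,0,0,-4.5,-1],
    [-15,-46,0,0,0,-4.5,-1],
    [-15,-45,0,0,0,-4.5,-1],
    [-14,-44,0,0,0,-4.5,-1],
  ],
)

```text
t: 1.15
eef_pos: [0.4714, -0.3027, 0.198]
tool_rot: [-0.0, 0.959, -0.284, -0.002]
contact_force: [-0.5, -0.7, -0.6]
gripper_width: 0.996
```

```bash
python3 - <<'E'
from h import *
plan((.462,-.064,.2),-9.5,6)
E
```

```text
[-17.2, -39.2, -0.3, 0.0, 0.0, -3.9]
[-17.3, -38.0, -0.3, 0.0, 0.0, -3.9]
[-17.4, -36.8, -0.3, 0.0, 0.0, -3.9]
[-17.5, -35.6, -0.3, 0.0, 0.0, -3.9]
[-17.6, -34.4, -0.3, 0.0, 0.0, -3.9]
[-17.7, -33.2, -0.3, 0.0, 0.0, -3.9]
```

Here the hand is over the tray, so I'll grab a wrist picture before going on.

```bash
python3 - <<'E'
from h import *
c=imaging.get_calibration("wrist");np.save("c1.npy",c,allow_pickle=True)
cv2.imwrite("pics/w1.png",imaging.read_camera("wrist")[:,:,::-1])
E
```

```text
(no output)
```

View pics/w1.png

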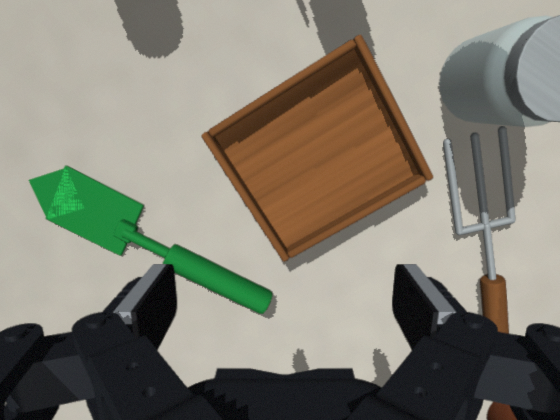

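apply_moves(
  increments=[
    [-17,-39,0,0,0,-4,-1],
    [-17,-38,0,0,0,-4,-1],
    [-17,-37,0,0,0,-4,-1],
    [-17,-36,0,0,0,-4,-1],
    [-18,-34,0,0,0,-4,-1],
    [-18,-33,0,0,0,-3.5,-1],
    [0,0,0,0,0,0,-1],
    [0,0,0,0,0,0,-1],
  ],
)

```text
t: 2.2
eef_pos: [0.4598, -0.0496, 0.1986]
tool_rot: [-0.003, 0.998, -0.069, -0.002]
contact_force: [0.0, -1.0, -0.5]
gripper_width: 0.996
```

```bash
python3 - <<'E'
from h import *
c=imaging.get_calibration("wrist");np.save("c2.npy",c,allow_pickle=True)
cv2.imwrite("pics/w2.png",imaging.read_camera("wrist")[:,:,::-1])
E
```

```text
(no output)
```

View pics/w2.png

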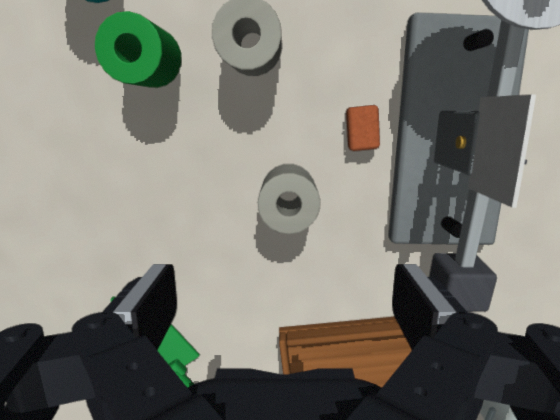

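Wrist view 1 shows the whole tray, with rim corners near (206,134), (357,38), (431,178) and (286,260). View 2 shows ring1 with its top centred near (289,199), ring2 near (247,33), the pot foot at (364,128) and part of the balance at the right.

```bash
python3 - <<'E'
from h import *
c1=np.load("c1.npy",allow_pickle=True).item();c2=np.load("c2.npy",allow_pickle=True).item()
im=cv2.imread("pics/w2.png");
# grey top-face segmentation: brightness split & circle fit
t=[plane(c1,*p,.028) for p in [(206,134),(357,38),(431,178),(286,260)]]
print(np.round(t,4)," center",np.mean(t,axis=0)); 
print([np.linalg.norm(t[i]-t[(i+1)%4]) for i in range(4)])
for n,p in {"r1top":(289,199),"r1bore":(289,203),"r2top":(247,33)}.items(): print(n,plane(c2,*p,.06))
print("rim r1",[np.round(plane(c2,*p,.06),4) for p in [(258,200),(320,200),(289,165),(289,233)]])
cv2.imwrite("pics/w2c.png",cv2.resize(im[0:260,180:380],None,fx=2.3,fy=2.3,interpolation=2))
S=imaging.get_calibration("scene")
print(tri([(c2,289,199),(S,261,193)]))
print("base corners",[np.round(plane(c2,*p,.02),4) for p in [(416,14),(392,241),(493,243)]])
E
```

```text
[[ 0.4341 -0.226   0.028 ]
 [ 0.5933 -0.2305  0.028 ]
 [ 0.5907 -0.3765  0.028 ]
 [ 0.428  -0.3721  0.028 ]]  center [ 0.51154493 -0.30125848  0.028     ]
[np.float64(0.15920790912038613), np.float64(0.14603507864980877), np.float64(0.16275254529318306), np.float64(0.14619883806920567)]
r1top [ 0.46258367 -0.05946406  0.06      ]
r1bore [ 0.46209589 -0.06306222  0.06      ]
r2top [0.44786578 0.07921344 0.06      ]
rim r1 [array([ 0.4354, -0.0566,  0.06  ]), array([ 0.4895, -0.0641,  0.06  ]), array([ 0.4666, -0.0297,  0.06  ]), array([ 0.4583, -0.0907,  0.06  ])]
[ 0.46251201 -0.06224983  0.05724815]
base corners [array([0.5961, 0.0829, 0.02  ]), array([ 0.5605, -0.1277,  0.02  ]), array([ 0.6656, -0.1448,  0.02  ])]
```

View pics/w2c.png

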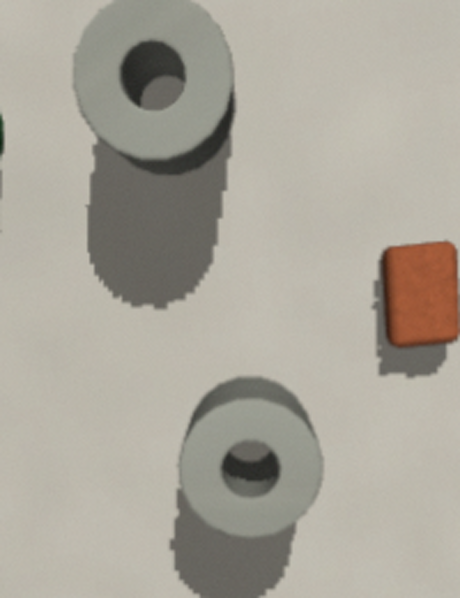

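```bash
python3 - <<'E'
from h import *
plan((.462,-.063,.018),-9.6,5,False)
E
```

```text
[1.0, 2.8, 36.1, -0.1, 0.1, 0.3]
[1.0, 2.8, 36.1, -0.1, 0.1, 0.3]
[1.0, 2.7, 36.1, -0.1, 0.1, 0.3]
[0.9, 2.7, 36.1, -0.1, 0.1, 0.3]
[0.9, 2.6, 36.1, -0.1, 0.1, 0.3]
```

apply_moves(
  increments=[
    [2,5,30,-0.2,0.2,0.8,-1],
    [2,5,40,-0.1,0.1,0.7,-1],
    [1,3,40,0,0,0,-1],
    [0,0,40,0,0,0,-1],
    [0,0,20,0,0,0,-1],
    [0,0,8,0,0,0,-1],
    [0,0,0,0,0,0,-1],
    [0,0,0,0,0,0,-1],
  ],
)

```text
t: 3.25
eef_pos: [0.4672, -0.0724, 0.0164]
tool_rot: [0.001, 0.996, -0.091, 0.003]
contact_force: [0.4, 0.5, 0.8]
gripper_width: 1.003
```

```bash
python3 - <<'E'
from h import *
plan((.462,-.063,.018),-9.6,1,False)
cv2.imwrite("pics/w3.png",imaging.read_camera("wrist")[:,:,::-1])
E
```

```text
[-6.8, -8.3, -1.7, 0.1, -0.3, -0.9]
```

View pics/w3.png

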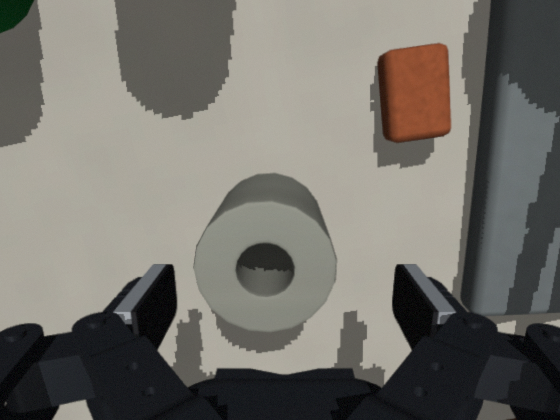

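```bash
python3 - <<'E'
from h import *
c=imaging.get_calibration("wrist")
p=plane(c,266,266,.06);print(p)
plan((p[0],p[1],.018),-9.6,2,False)
E
```

```text
[ 0.46215374 -0.06229691  0.06      ]
[-3.5, -4.5, -0.8, 0.1, -0.2, -0.4]
[-3.4, -4.5, -0.8, 0.1, -0.2, -0.4]
```

apply_moves(
  increments=[
    [-3.5,-4.5,-1,0,0,-0.5,-1],
    [-3.5,-4.5,-1,0,0,-0.4,-1],
    [0,0,0,0,0,0,-1],
    [0,0,0,0,0,0,1],
    [0,0,0,0,0,0,1],
    [0,0,0,0,0,0,1],
    [0,0,0,0,0,0,1],
    [0,0,0,0,0,0,1],
  ],
  grip_force=40,
)

```text
t: 4.3
eef_pos: [0.4626, -0.0614, 0.0206]
tool_rot: [0.002, 0.997, -0.083, 0.004]
contact_force: [-0.5, 1.0, 2.4]
gripper_width: 0.623
```

```bash
python3 - <<'E'
from h import *
plan((.4622,-.0623,.018),-9.6,1,False);print(bot.get_obs()["contact_force"])
E
```

```text
[-0.3, 1.0, 2.6, 0.2, -0.5, 0.1]
[-0.49451296  1.03342244  2.42847363]
```

Gripped: an opening of 0.623 × 85 mm is about 53 mm, close to the ring's 56 mm. I'll lift it straight up, then read its weight.

apply_moves(
  increments=[
    [0,0,-10,0,0,0,1],
    [0,0,-25,0,0,0,1],
    [0,0,-35,0,0,0,1],
    [0,0,-40,0,0,0,1],
    [0,0,-30,0,0,0,1],
    [0,0,-15,0,0,0,1],
    [0,0,0,0,0,0,1],
    [0,0,0,0,0,0,1],
  ],
)

```text
t: 5.3
eef_pos: [0.4569, -0.0612, 0.1784]
tool_rot: [0.002, 0.997, -0.083, -0.0]
contact_force: [-0.3, 0.3, -4.3]
gripper_width: 0.621
```

```bash
python3 - <<'E'
from h import *
for i in range(4):
    im=imaging.read_camera("wrist");o=bot.get_obs();print(np.round(o["contact_force"],2),np.round(o["torque"],2))
cv2.imwrite("pics/w4.png",im[:,:,::-1])
plan((.462,-.063,.16),-9.6,1,False)
E
```

```text
[-0.49 -0.02 -3.32] [ 0.01 -0.    0.02]
[-0.03 -0.93 -3.58] [-0.   -0.03  0.01]
[-1.23  0.41 -3.61] [ 0.03 -0.02  0.01]
[-0.2   0.31 -3.53] [-0.02 -0.03 -0.05]
[5.2, 1.1, 18.5, 0.2, 0.0, 0.1]
```

View pics/w4.png

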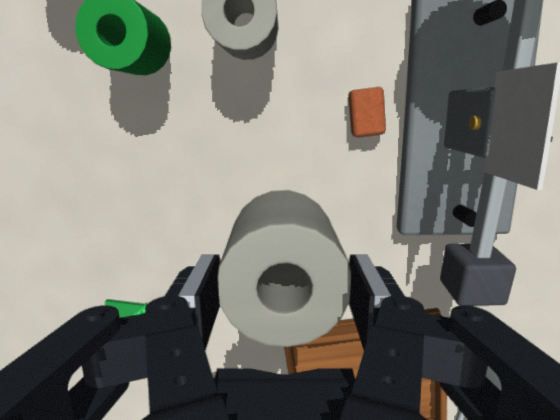

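The wrist reads about 3.5 N, or roughly 0.35 kg, so ring1 seems to be the heavy one. I'll take it near the pan and look at the spigot from close by.

```bash
python3 - <<'E'
from h import *
c=imaging.get_calibration("wrist");o=bot.get_obs()
p=np.array(o["eef_pos"]);T=rot(o).as_matrix()
zt=p[2]+.0394
for uv in [(284,288),(284,289)]: print("ring top centre in tool mm",1000*T.T@(plane(c,*uv,zt)-p))
print("rim",[np.round(1000*T.T@(plane(c,*u,zt)-p),1) for u in [(220,290),(347,290),(284,345)]])
plan((.64,-.02,.24),-9.6,6,False)
E
```

```text
ring top centre in tool mm [  0.27443017   2.7585525  -39.39229408]
ring top centre in tool mm [  0.27476221   3.20907071 -39.39098576]
rim [array([-25.7,   3.7, -39.4]), array([ 25.9,   3.7, -39.4]), array([  0.3,  29.8, -39.3])]
[28.9, -11.7, -10.3, 0.0, 0.0, 0.0]
[28.9, -11.8, -10.3, 0.0, 0.0, 0.0]
[28.9, -11.8, -10.3, 0.0, 0.0, 0.0]
[28.9, -11.8, -10.3, 0.0, 0.0, 0.0]
[28.9, -11.8, -10.3, 0.0, 0.0, 0.0]
[28.9, -11.8, -10.3, 0.0, 0.0, 0.0]
```

apply_moves(
  increments=[
    [10,-4,-20,0,0,0,1],
    [25,-10,-25,0,0,0,1],
    [30,-12,-15,0,0,0,1],
    [30,-13,0,0,0,0,1],
    [30,-12,0,0,0,0,1],
    [25,-10,0,0,0,0,1],
    [10,-6,0,0,0,0,1],
    [0,0,0,0,0,0,1],
  ],
)

```text
t: 6.5
eef_pos: [0.6274, -0.0204, 0.2317]
tool_rot: [0.001, 0.997, -0.083, -0.007]
contact_force: [-0.9, 0.4, -3.7]
gripper_width: 0.617
```

```bash
python3 - <<'E'
from h import *
c=imaging.get_calibration("wrist");np.save("c5.npy",c,allow_pickle=True)
cv2.imwrite("pics/w5.png",imaging.read_camera("wrist")[:,:,::-1])
E
```

```text
(no output)
```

View pics/w5.png

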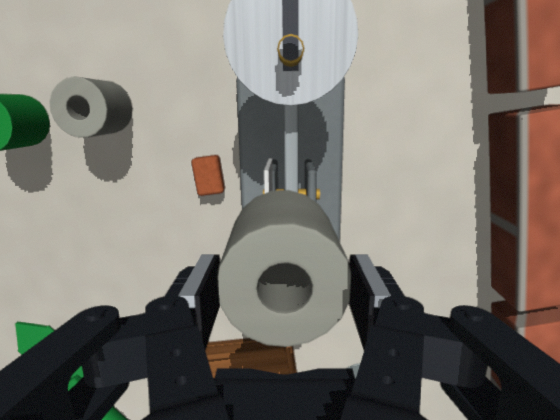

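Ring1 is held in the jaws. The pan is at the top of the image, and the brass spigot's rim is near (290,48).

```bash
python3 - <<'E'
from h import *
im=cv2.imread("pics/w5.png")
cv2.imwrite("pics/w5c.png",cv2.resize(im[0:110,215:370],None,fx=5,fy=5,interpolation=2))
hsv=cv2.cvtColor(im,cv2.COLOR_BGR2HSV)
m=cv2.inRange(hsv,(12,90,40),(35,255,255));m[:,:250]=0;m[:,330:]=0;m[80:]=0
ys,xs=np.nonzero(m);print(len(xs),xs.min(),xs.max(),ys.min(),ys.max(),xs.mean(),ys.mean())
e=cv2.fitEllipse(np.c_[xs,ys].astype(np.int32));print(e)
E
```

```text
210 278 303 34 66 289.68095238095236 53.36666666666667
((290.2549133300781, 48.94513702392578), (24.421310424804688, 29.243574142456055), 0.27680543065071106)
```

View pics/w5c.png

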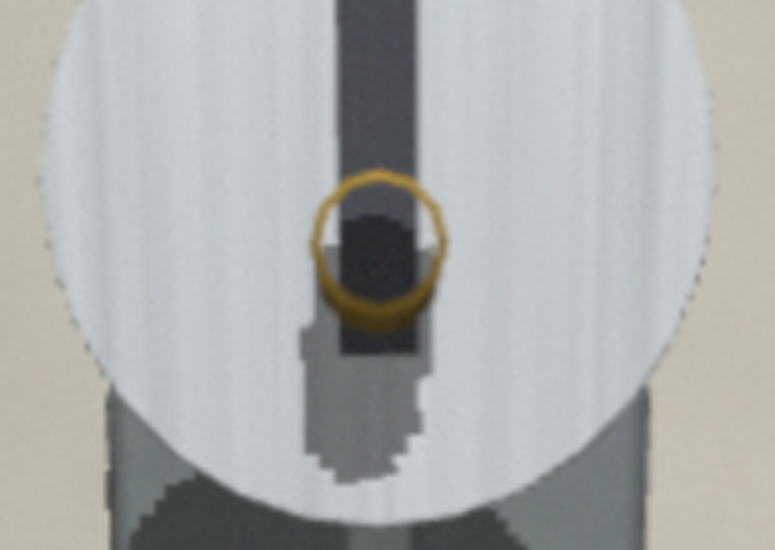

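```bash
python3 - <<'E'
from h import *
c=np.load("c5.npy",allow_pickle=True).item()
f=lambda x,y:(215+(x+.5)/5-.5,(y+.5)/5-.5)
sp=plane(c,*f(379,240),.137);print("spig",sp, [np.linalg.norm(plane(c,*f(a,240),.137)-plane(c,*f(b,240),.137)) for a,b in [(312,446),(322,437)]])
b=[plane(c,*f(*p),.113) for p in [(43,165),(714,165),(379,524),(100,370),(655,372)]]
A=np.array([[2*q[0],2*q[1],1] for q in b]);s=np.linalg.lstsq(A,np.array([q[0]**2+q[1]**2 for q in b]),rcond=None)[0]
print("pan",s[:2],"r",np.sqrt(s[2]+s[0]**2+s[1]**2), "off",sp[:2]-s[:2],np.linalg.norm(sp[:2]-s[:2]))
S=imaging.get_calibration("scene");D=imaging.get_calibration("side")
print(plane(S,140+535/3.6-.4,150+347/3.6-.4,.138),plane(D,180+101/3-.3,110+322/3-.3,.138))
# ring bore again
o=bot.get_obs();p=np.array(o["eef_pos"]);T=rot(o).as_matrix()
im=cv2.imread("pics/w5.png");cv2.imwrite("pics/w5d.png",cv2.resize(im[180:360,200:370],None,fx=4,fy=3.3,interpolation=2)) if 0 else cv2.imwrite("pics/w5d.png",cv2.resize(im[190:360,210:360],None,fx=3.5,fy=3.5,interpolation=2))
E
```

```text
spig [0.64847405 0.08472433 0.137     ] [np.float64(0.018300184675020464), np.float64(0.01570506315497866)]
pan [0.65036523 0.09648201] r 0.04969872816936155 off [-0.00189119 -0.01175769] 0.01190881110579421
[0.64347137 0.08181811 0.138     ] [0.64693566 0.08395872 0.138     ]
```

View pics/w5d.png

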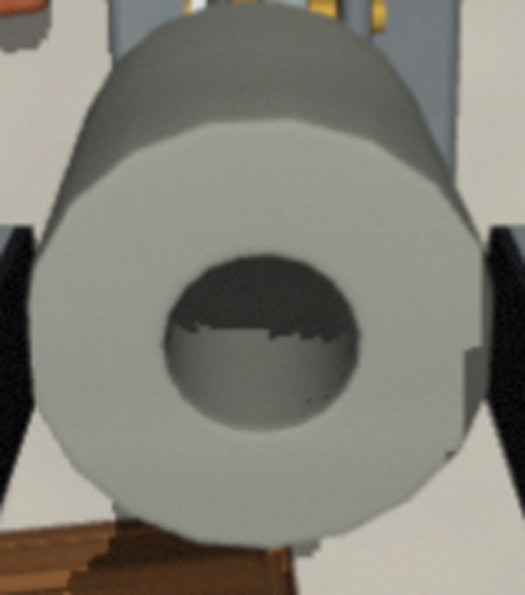

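```bash
python3 - <<'E'
from h import *
c=np.load("c5.npy",allow_pickle=True).item()
f=lambda x,y:(210+(x+.5)/3.5-.5,190+(y+.5)/3.5-.5)
o=bot.get_obs();p=np.array(o["eef_pos"]);T=rot(o).as_matrix();print(p)
# intersect in tool frame plane z=-39.4
def tp(uv,z=-.0394):
    O,r=ray(c,*uv);O=T.T@(O-p);r=T.T@r;return (O+r*(z-O[2])/r[2])*1000
for n,pt in {"L":(30,320),"R":(487,320),"far":(258,120),"near":(258,548),"bl":(164,340),"br":(358,340),"bf":(261,254),"bn":(261,432)}.items(): print(n,np.round(tp(f(*pt)),1))
sp=np.array([.6485,.0847])
print("tilt tool z",T[:,2])
E
```

```text
[ 0.62686408 -0.02091612  0.23176468]
L [-25.9  -0.8 -39.4]
R [ 26.8  -0.9 -39.4]
far [  0.4 -25.  -39.4]
near [  0.4  29.8 -39.4]
bl [-10.5   1.7 -39.4]
br [ 12.    1.7 -39.4]
bf [  0.7  -9.1 -39.4]
bn [  0.8  13.7 -39.4]
tilt tool z [-0.0140901  -0.0022109  -0.99989829]
```

```bash
python3 - <<'E'
from h import *
plan((.6483,.0871,.19),-9.6,5,False)
E
```

```text
[0.7, -22.1, 8.2, 0.1, 0.2, 0.0]
[0.7, -22.0, 8.3, 0.1, 0.2, 0.0]
[0.7, -22.0, 8.3, 0.1, 0.2, 0.0]
[0.7, -22.0, 8.3, 0.1, 0.2, 0.0]
[0.6, -22.0, 8.3, 0.1, 0.2, 0.0]
```

apply_moves(
  increments=[
    [1,-20,0,0,0.3,0,1],
    [1,-25,5,0.1,0.3,0,1],
    [1,-25,8,0.1,0.3,0,1],
    [0.5,-20,12,0,0,0,1],
    [0,-12,10,0,0,0,1],
    [0,-4,3,0,0,0,1],
    [0,0,0,0,0,0,1],
    [0,0,0,0,0,0,1],
  ],
)

```text
t: 7.55
eef_pos: [0.6452, 0.0895, 0.1944]
tool_rot: [0.001, 0.997, -0.083, 0.002]
contact_force: [0.6, -0.4, -2.6]
gripper_width: 0.619
```

```bash
python3 - <<'E'
from h import *
plan((.6483,.0871,.17),-9.6,1,False); print(rot(bot.get_obs()).as_matrix()[:,2],bot.get_obs()["contact_force"])
E
```

```text
[3.3, 1.9, 24.5, 0.1, -0.3, 0.0]
[ 0.00421019 -0.00181814 -0.99998948] [ 0.552739   -0.37229177 -2.64366334]
```

apply_moves(
  increments=[
    [1.5,1,8,0,-0.2,0,1],
    [1.5,1,8,0,0,0,1],
    [0,0,6,0,0,0,1],
    [0,0,0,0,0,0,1],
    [0,0,0,0,0,0,1],
    [0,0,0,0,0,0,1],
    [0,0,0,0,0,0,1],
    [0,0,0,0,0,0,1],
  ],
)

```text
t: 8.55
eef_pos: [0.6487, 0.0847, 0.1715]
tool_rot: [0.001, 0.996, -0.085, 0.001]
contact_force: [0.1, 0.8, -3.4]
gripper_width: 0.618
```

```bash
python3 - <<'E'
from h import *
for i in range(4):
    im=imaging.read_camera(["wrist","scene","side","wrist"][i]);o=bot.get_obs();print(np.round(o["eef_pos"],4),np.round(o["contact_force"],2))
    cv2.imwrite(f"pics/h{i}.png",im[:,:,::-1])
    print(rot(o).as_matrix()[:,2])
a=cv2.imread("pics/h1.png");b=cv2.imread("pics/h2.png")
cv2.imwrite("pics/h1c.png",cv2.resize(a[200:280,240:350],None,fx=6,fy=6,interpolation=2))
cv2.imwrite("pics/h2c.png",cv2.resize(b[150:260,150:270],None,fx=5,fy=5,interpolation=2))
plan((.6483,.0871,.17),-9.6,1,False)
E
```

```text
[0.6487 0.0847 0.1715] [ 0.31  0.08 -2.86]
[ 0.00168189 -0.00184685 -0.99999688]
[0.6487 0.0847 0.1715] [-0.74  0.01 -3.57]
[ 0.00157805 -0.00187443 -0.999997  ]
[0.6487 0.0847 0.1714] [ 0.7  -0.96 -3.  ]
[ 0.00149795 -0.00187034 -0.99999713]
[0.6487 0.0846 0.1714] [ 0.41 -0.97 -2.03]
[ 0.0014128  -0.00191193 -0.99999717]
[-0.8, -2.4, 1.4, 0.1, -0.1, -0.2]
```

View pics/h1c.png

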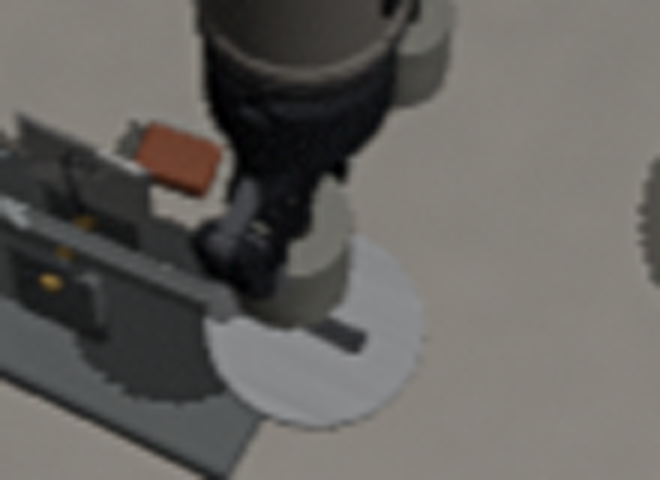

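View pics/h2c.png

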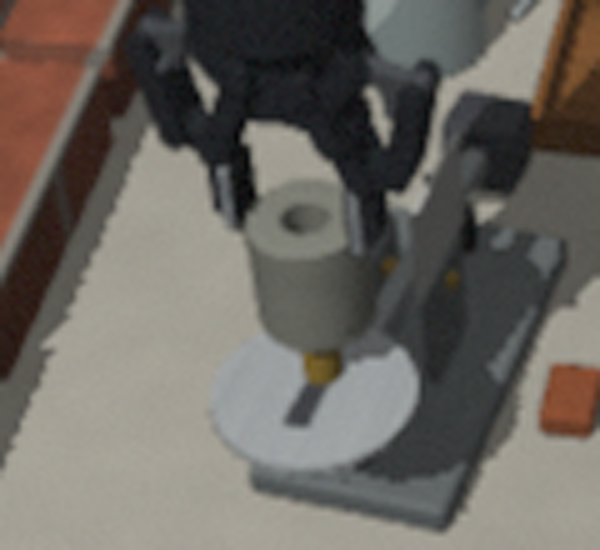

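apply_moves(
  increments=[
    [-0.8,-2.4,2,0.1,-0.1,-0.2,1],
    [0,0,0,0,0,0,1],
    [0,0,0,0,0,0,1],
    [0,0,3,0,0,0,1],
    [0,0,0,0,0,0,1],
    [0,0,0,0,0,0,1],
    [0,0,0,0,0,0,1],
    [0,0,0,0,0,0,1],
  ],
)

```text
t: 9.75
eef_pos: [0.6482, 0.0873, 0.1659]
tool_rot: [-0.0, 0.997, -0.083, -0.0]
contact_force: [1.2, 0.6, -3.9]
gripper_width: 0.616
```

```bash
python3 - <<'E'
from h import *
plan((.6483,.0871,.16),-9.6,1,False);o=bot.get_obs();print(o["joint_vel"])
E
```

```text
[0.1, 0.2, 5.9, -0.0, 0.0, 0.1]
[ 0.0004141  -0.00131412 -0.00243352 -0.00012228 -0.00091808  0.00049075
 -0.00160529]
```

apply_moves(
  increments=[
    [0,0,4,0,0,0,1],
    [0,0,4,0,0,0,1],
    [0,0,4,0,0,0,1],
    [0,0,3,0,0,0,1],
    [0,0,0,0,0,0,1],
    [0,0,0,0,0,0,1],
    [0,0,0,0,0,0,1],
    [0,0,0,0,0,0,1],
  ],
)

```text
t: 10.75
eef_pos: [0.6483, 0.0872, 0.1498]
tool_rot: [-0.0, 0.997, -0.083, -0.0]
contact_force: [0.1, 0.3, -3.2]
gripper_width: 0.624
```

```bash
python3 - <<'E'
from h import *
F=[]
for i in range(5):
    im=imaging.read_camera("side");o=bot.get_obs();F.append(o["contact_force"])
print(np.mean(F,0),np.std(F,0))
cv2.imwrite("pics/s6.png",cv2.resize(im[150:260,150:270,::-1],None,fx=5,fy=5,interpolation=2))
plan((.6483,.0871,.134),-9.6,1,False)
E
```

```text
[ 0.27584947 -0.21130651 -3.45775978] [0.30764134 0.21176228 0.34721663]
[0.1, 0.1, 15.7, -0.0, 0.0, 0.1]
```

View pics/s6.png

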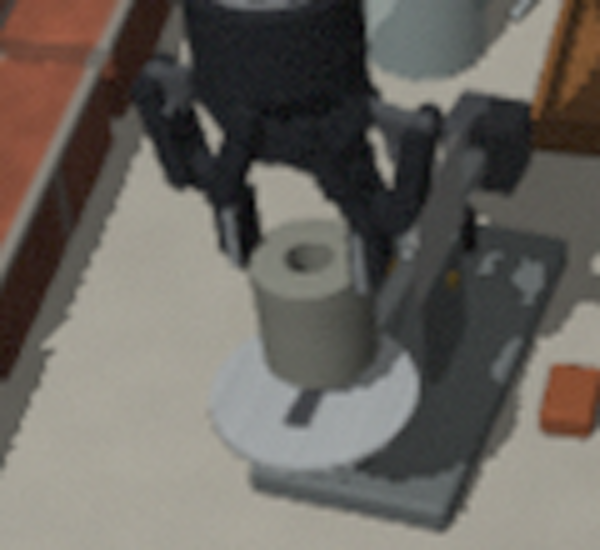

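The force hasn't changed and the pan is still up with the underside below the spigot's top, so the ring is threaded. I'll lower it gently to about mid-travel.

apply_moves(
  increments=[
    [0,0,4,0,0,0,1],
    [0,0,4,0,0,0,1],
    [0,0,4,0,0,0,1],
    [0,0,3,0,0,0,1],
    [0,0,0,0,0,0,1],
    [0,0,0,0,0,0,1],
    [0,0,0,0,0,0,1],
    [0,0,0,0,0,0,1],
  ],
)

```text
t: 12.0
eef_pos: [0.6483, 0.0873, 0.134]
tool_rot: [-0.0, 0.997, -0.083, -0.0]
contact_force: [0.1, 0.0, -3.8]
gripper_width: 0.619
```

```bash
python3 - <<'E'
from h import *
F=[]
for i in range(5):
    im=imaging.read_camera("side");o=bot.get_obs();F.append(o["contact_force"])
print(np.mean(F,0),np.std(F,0))
cv2.imwrite("pics/s7.png",cv2.resize(im[150:260,150:270,::-1],None,fx=5,fy=5,interpolation=2))
plan((.6483,.0871,.134),-9.6,1,False)
E
```

```text
[-0.5951422   0.46319393 -2.52109969] [0.29894165 0.48533693 0.39964827]
[0.0, 0.2, 0.0, -0.0, 0.0, 0.1]
```

apply_moves(
  increments=[
    [0,0,3,0,0,0,1],
    [0,0,4,0,0,0,1],
    [0,0,4,0,0,0,1],
    [0,0,4,0,0,0,1],
    [0,0,3,0,0,0,1],
    [0,0,0,0,0,0,1],
    [0,0,0,0,0,0,1],
    [0,0,0,0,0,0,1],
  ],
)

```text
t: 13.25
eef_pos: [0.6484, 0.0878, 0.1151]
tool_rot: [-0.0, 0.997, -0.083, 0.0]
contact_force: [-0.7, 0.6, -1.8]
gripper_width: 0.621
```

```bash
python3 - <<'E'
from h import *
F=[]
for i in range(5):
    im=imaging.read_camera("side");o=bot.get_obs();F.append(o["contact_force"])
print(np.mean(F,0),np.std(F,0))
cv2.imwrite("pics/s8.png",cv2.resize(im[150:260,150:270,::-1],None,fx=5,fy=5,interpolation=2))
plan((.6483,.0871,.108),-9.6,1,False)
E
```

```text
[-0.57750508  0.02518863 -1.21057805] [0.54530446 0.46363085 0.32857651]
[-0.1, 0.7, 7.1, -0.0, -0.0, 0.1]
```

View pics/s8.png

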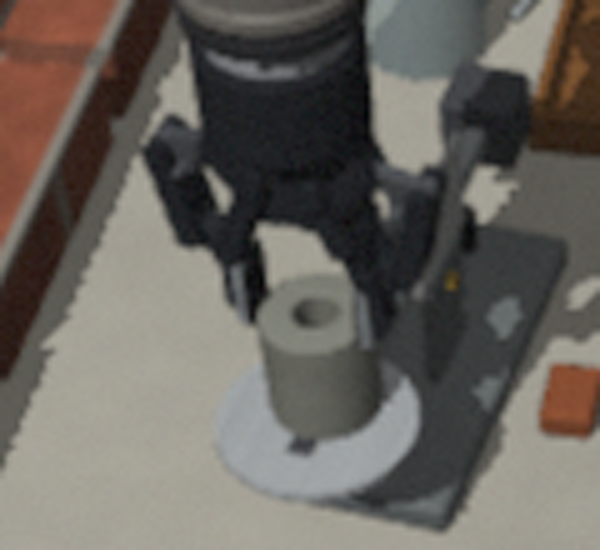

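The side view shows the ring flat on the pan as it sinks, and the pan is carrying about 2.3 N as described. I'll go down 4 mm more and then open the jaws.

apply_moves(
  increments=[
    [0,0,2,0,0,0,1],
    [0,0,2,0,0,0,1],
    [0,0,0,0,0,0,1],
    [0,0,0,0,0,0,-1],
    [0,0,0,0,0,0,-1],
    [0,0,0,0,0,0,-1],
    [0,0,0,0,0,0,-1],
    [0,0,0,0,0,0,-1],
  ],
)

```text
t: 14.5
eef_pos: [0.6499, 0.0878, 0.1119]
tool_rot: [-0.001, 0.997, -0.083, 0.002]
contact_force: [-0.1, -0.1, 0.7]
gripper_width: 0.996
```

```bash
python3 - <<'E'
from h import *
im=imaging.read_camera("side");o=bot.get_obs();w=imaging.read_camera("wrist")
print(o["contact_force"],o["gripper_width"])
cv2.imwrite("pics/s9.png",np.vstack([cv2.resize(im[150:260,150:300,::-1],(560,411),interpolation=2)]))
cv2.imwrite("pics/w9.png",w[:,:,::-1])
E
```

```text
[1.02123575 0.24137419 0.25251262] 1.0024994372525935
```

View pics/s9.png

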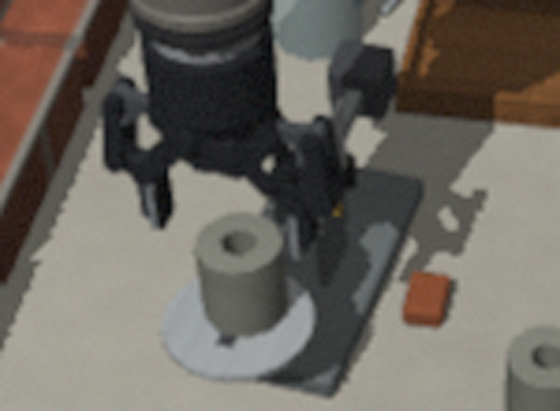

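View pics/w9.png

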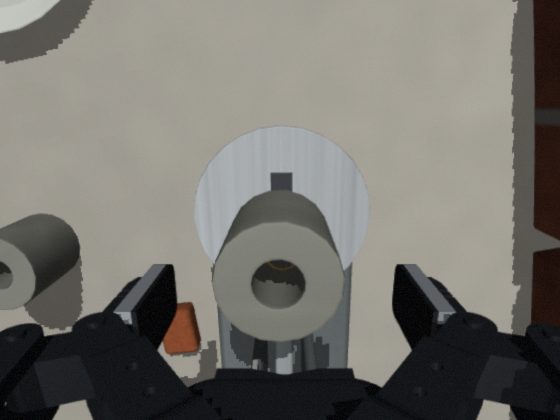

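The ring sits flat on the lowered pan and the brass spigot is visible through its bore in the wrist view. The beam has gone down, so it's the heavy ring. I'll rise straight up and head for ring2.

apply_moves(
  increments=[
    [0,0,-8,0,0,0,-1],
    [0,0,-20,0,0,0,-1],
    [0,0,-30,0,0,0,-1],
    [0,0,-30,0,0,0,-1],
    [0,0,-25,0,0,0,-1],
    [0,0,-10,0,0,0,-1],
    [0,0,0,0,0,0,-1],
    [0,0,0,0,0,0,-1],
  ],
)

```text
t: 15.6
eef_pos: [0.65, 0.0883, 0.2454]
tool_rot: [-0.001, 0.997, -0.083, 0.004]
contact_force: [0.3, 0.1, 0.0]
gripper_width: 1.0
```

```bash
python3 - <<'E'
from h import *
for n in ("side","scene","wrist"):
    cv2.imwrite(f"pics/{n}10.png",imaging.read_camera(n)[:,:,::-1])
plan((.448,.079,.19),-9.6,6,False)
E
```

```text
[-33.0, 7.1, 8.9, -0.0, -0.1, 0.0]
[-33.0, 7.1, 9.0, -0.0, -0.1, 0.0]
[-33.0, 7.1, 9.0, -0.0, -0.1, 0.0]
[-33.0, 7.1, 9.1, -0.0, -0.1, 0.0]
[-32.9, 7.1, 9.1, -0.0, -0.1, 0.0]
[-32.9, 7.1, 9.1, -0.0, -0.1, 0.0]
```

View pics/side10.png

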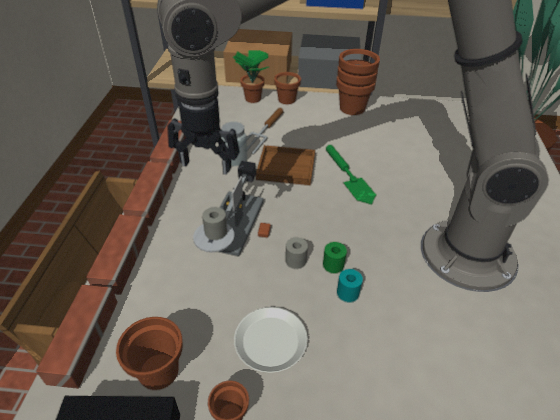

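View pics/wrist10.png

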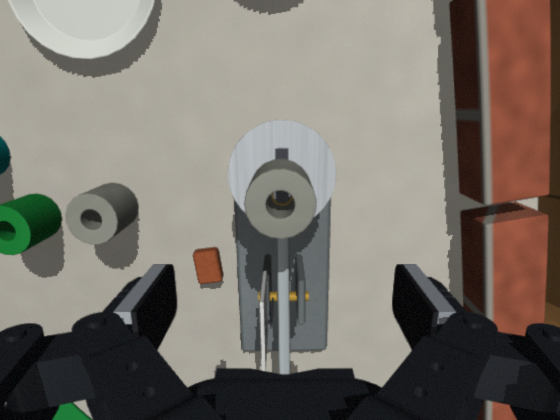

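The side view shows the pan end down with ring1 flat on it. Ring2, still by the green look-alike, is at wrist (101,214). I'll turn the jaws 45° so a finger doesn't come near the green ring.

```bash
python3 - <<'E'
from h import *
plan((.448,.079,.13),-54.6,7,False)
E
```

```text
[-28.3, 6.1, 16.2, -0.0, -0.0, 6.4]
[-27.5, 9.3, 16.3, -0.0, -0.0, 6.4]
[-26.2, 12.3, 16.3, -0.0, -0.0, 6.4]
[-24.7, 15.1, 16.3, -0.0, -0.0, 6.4]
[-22.8, 17.8, 16.3, -0.0, -0.0, 6.4]
[-20.7, 20.2, 16.4, -0.0, -0.0, 6.4]
[-18.3, 22.4, 16.4, -0.0, -0.0, 6.4]
```

apply_moves(
  increments=[
    [-28,6,0,0,0,6.4,-1],
    [-27,9,5,0,0,6.4,-1],
    [-26,12,15,0,0,6.4,-1],
    [-25,15,25,0,0,6.4,-1],
    [-23,18,30,0,0,6.4,-1],
    [-20,19,25,0,0,6.4,-1],
    [-15,18,10,0,0,6.4,-1],
    [0,0,0,0,0,0,-1],
  ],
)

```text
t: 16.75
eef_pos: [0.4462, 0.0812, 0.1257]
tool_rot: [-0.0, 0.884, -0.467, -0.001]
contact_force: [0.3, 0.5, -0.2]
gripper_width: 0.996
```

```bash
python3 - <<'E'
from h import *
c=imaging.get_calibration("wrist")
im=imaging.read_camera("wrist");cv2.imwrite("pics/w11.png",im[:,:,::-1]);np.save("c11.npy",c,allow_pickle=True)
plan((.448,.079,.019),-54.6,4,False)
E
```

```text
[0.6, 0.3, 26.8, -0.0, 0.0, -0.3]
[0.6, 0.3, 26.8, -0.0, 0.0, -0.3]
[0.6, 0.3, 26.8, -0.0, 0.0, -0.3]
[0.6, 0.3, 26.8, -0.0, 0.0, -0.3]
```

View pics/w11.png

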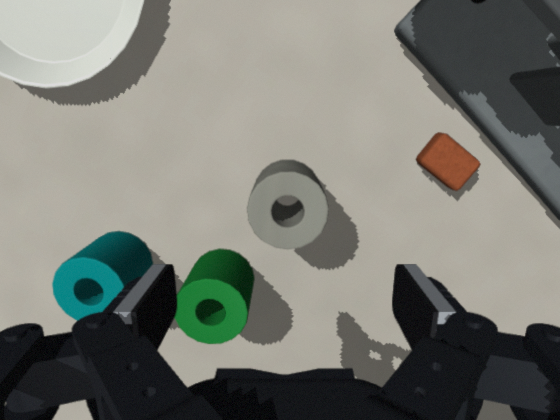

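```bash
python3 - <<'E'
from h import *
c=np.load("c11.npy",allow_pickle=True).item();o=bot.get_obs();p=np.array(o["eef_pos"]);T=rot(o).as_matrix()
for n,uv in {"ring2":(288,208),"green":(211,309),"turq":(89,290)}.items():
    q=plane(c,*uv,.06);print(n,q,1000*T.T@(q-p))
q=plane(c,288,208,.06)
plan((q[0],q[1],.019),-54.6,4,False)
E
```

```text
ring2 [0.44916591 0.08040727 0.06      ] [ 1.82085101 -0.43767063 66.26285394]
green [0.35331957 0.08355055 0.06      ] [-54.80081921  76.95991793  66.25992051]
turq [0.31499408 0.16584755 0.06      ] [-144.3809729    62.22900278   66.45037708]
[0.5, -0.1, 26.8, -0.0, 0.0, -0.3]
[0.5, -0.1, 26.8, -0.0, 0.0, -0.3]
[0.5, -0.1, 26.8, -0.0, 0.0, -0.3]
[0.4, -0.1, 26.8, -0.0, 0.0, -0.3]
```

The candidates agree with the first measurements, and the green ring keeps a 38 mm margin from the left finger. Ring2 is the last grey one, so down to grasp it.

apply_moves(
  increments=[
    [1,0,25,0,0,-0.5,-1],
    [0.8,-0.4,35,0,0,-0.5,-1],
    [0,0,30,0,0,0,-1],
    [0,0,13,0,0,0,-1],
    [0,0,3,0,0,0,-1],
    [0,0,0,0,0,0,-1],
    [0,0,0,0,0,0,-1],
    [0,0,0,0,0,0,-1],
  ],
)

```text
t: 17.8
eef_pos: [0.462, 0.0828, 0.0228]
tool_rot: [-0.007, 0.89, -0.456, 0.005]
contact_force: [-0.7, -0.1, -0.2]
gripper_width: 1.001
```

```bash
python3 - <<'E'
from h import *
plan((.449,.0795,.019),-54.6,1,False)
im=imaging.read_camera("wrist");cv2.imwrite("pics/w12.png",im[:,:,::-1])
E
```

```text
[-4.9, 12.5, 3.5, -1.0, -0.2, 0.3]
```

View pics/w12.png

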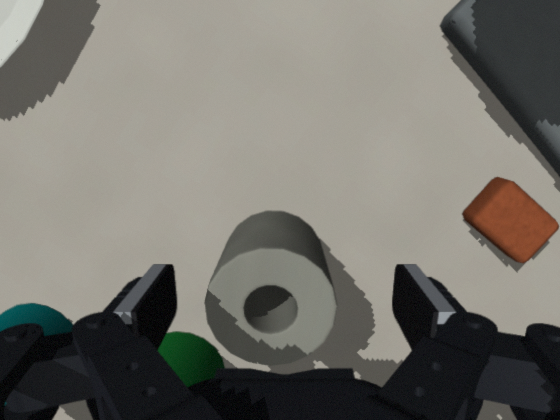

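apply_moves(
  increments=[
    [-2,4,0,-0.3,0,0.2,-1],
    [-2,4,1,-0.3,-0.1,0.2,-1],
    [-1,4,1,-0.3,-0.1,0,-1],
    [0,1,1,0,0,0,-1],
    [0,0,0,0,0,0,-1],
    [0,0,0,0,0,0,-1],
    [0,0,0,0,0,0,-1],
    [0,0,0,0,0,0,-1],
  ],
)

```text
t: 18.85
eef_pos: [0.4476, 0.0791, 0.0198]
tool_rot: [-0.0, 0.888, -0.46, 0.0]
contact_force: [-0.2, -0.1, -0.4]
gripper_width: 1.002
```

```bash
python3 - <<'E'
from h import *
plan((.449,.0795,.019),-54.6,1,False);print(bot.get_obs()["q"])
c=imaging.get_calibration("wrist")
im=imaging.read_camera("wrist");cv2.imwrite("pics/w13.png",im[:,:,::-1])
E
```

```text
[0.5, -1.4, 0.8, -0.0, -0.0, -0.1]
[-0.02637641  0.4246462  -0.33884525  2.19314528  0.26081892  0.56025252
 -1.51451899]
```

View pics/w13.png

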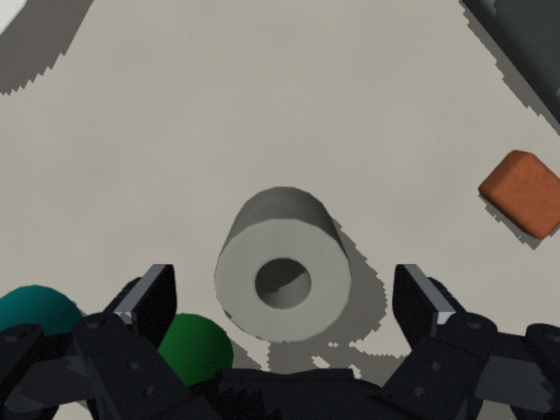

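The ring is centred between the jaws, with its bore at (283,283). Closing, then lifting.

apply_moves(
  increments=[
    [0,0,0,0,0,0,1],
    [0,0,0,0,0,0,1],
    [0,0,0,0,0,0,1],
    [0,0,0,0,0,0,1],
    [0,0,0,0,0,0,1],
    [0,0,-10,0,0,0,1],
    [0,0,-25,0,0,0,1],
    [0,0,-35,0,0,0,1],
  ],
)

```text
t: 19.9
eef_pos: [0.4451, 0.0788, 0.0906]
tool_rot: [0.002, 0.888, -0.459, -0.002]
contact_force: [0.6, 0.1, -1.3]
gripper_width: 0.626
```

```bash
python3 - <<'E'
from h import *
o=bot.get_obs();print(o["contact_force"],o["gripper_width"])
plan((.5115,-.301,.14),-54.6,10,True)
E
```

```text
[ 0.62636897  0.05191623 -1.30680299] 0.6262394783658698
[35.3, 2.4, -5.0, 0.0, 0.0, -0.0]
[35.9, 5.4, -5.0, 0.0, 0.0, -0.0]
[36.3, 8.5, -5.0, 0.0, 0.0, -0.0]
[36.3, 11.7, -5.0, 0.0, 0.0, -0.0]
[36.2, 14.9, -5.0, 0.0, 0.0, -0.0]
[35.7, 18.1, -4.9, 0.0, 0.0, -0.0]
[34.9, 21.4, -4.9, 0.0, 0.0, -0.0]
[33.9, 24.7, -4.9, 0.0, 0.0, -0.0]
[32.6, 27.9, -4.9, 0.0, 0.0, -0.0]
[31.0, 31.0, -4.9, 0.0, 0.0, -0.0]
```

The wrist reads about 1.3 N here, so this is the light one. On to the tray.

apply_moves(
  increments=[
    [20,1,-25,0,0,0,1],
    [36,4,-20,0,0,0,1],
    [42,8,-5,0,0,0,1],
    [45,12,0,0,0,0,1],
    [45,18,0,0,0,0,1],
    [44,22,0,0,0,0,1],
    [42,26,0,0,0,0,1],
    [35,26,0,0,0,0,1],
  ],
)

```text
t: 20.9
eef_pos: [0.5348, -0.2442, 0.1492]
tool_rot: [-0.002, 0.891, -0.454, 0.001]
contact_force: [1.9, 0.3, -1.3]
gripper_width: 0.63
```

```bash
python3 - <<'E'
from h import *
plan((.5115,-.301,.14),-54.6,4,False)
E
```

```text
[8.1, 13.1, 2.2, -0.1, 0.0, 0.2]
[8.1, 13.1, 2.2, -0.1, 0.0, 0.2]
[8.1, 13.0, 2.3, -0.1, 0.0, 0.2]
[8.2, 13.0, 2.3, -0.1, 0.0, 0.2]
```

apply_moves(
  increments=[
    [8,13,2,0,0,0,1],
    [8,13,2,0,0,0,1],
    [8,13,2,0,0,0,1],
    [5,9,2,0,0,0,1],
    [0,0,0,0,0,0,1],
    [0,0,0,0,0,0,1],
    [0,0,0,0,0,0,1],
    [0,0,0,0,0,0,1],
  ],
)

```text
t: 21.9
eef_pos: [0.5116, -0.2969, 0.141]
tool_rot: [-0.003, 0.891, -0.453, 0.001]
contact_force: [0.2, -0.3, -1.0]
gripper_width: 0.631
```

```bash
python3 - <<'E'
from h import *
plan((.5115,-.301,.034),-54.6,4,False);print(rot(bot.get_obs()).as_matrix()[:,2])
for n in ("side","wrist"):
    cv2.imwrite(f"pics/{n}14.png",imaging.read_camera(n)[:,:,::-1])
E
```

```text
[0.9, 0.8, 26.7, -0.1, 0.0, 0.2]
[0.9, 0.7, 26.7, -0.1, 0.0, 0.2]
[0.8, 0.7, 26.7, -0.1, 0.0, 0.2]
[0.8, 0.7, 26.7, -0.1, 0.0, 0.2]
[ 0.00374739  0.00500524 -0.99998045]
```

View pics/side14.png

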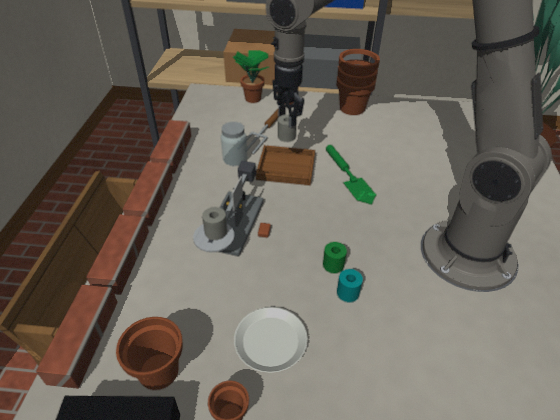

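View pics/wrist14.png

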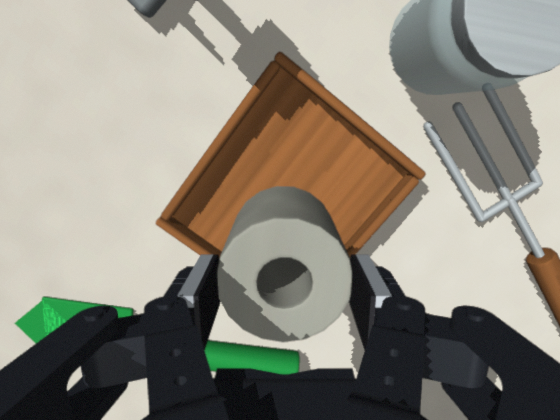

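The ring hangs above the tray; in the wrist view the tray lies below and beyond it, which is how the camera sees it. I'll lower it toward the 8 mm floor, where contact should come at a TCP height of about 0.028.

apply_moves(
  increments=[
    [0.9,0.8,20,-0.1,0,0,1],
    [0.9,0.8,28,-0.1,0,0,1],
    [0.9,0.8,26,-0.1,0,0,1],
    [0.5,0.5,15,0,0,0,1],
    [0,0,6,0,0,0,1],
    [0,0,2,0,0,0,1],
    [0,0,0,0,0,0,1],
    [0,0,0,0,0,0,1],
  ],
)

```text
t: 23.0
eef_pos: [0.5146, -0.302, 0.0444]
tool_rot: [-0.001, 0.891, -0.453, 0.003]
contact_force: [1.2, -0.1, -1.7]
gripper_width: 0.625
```

```bash
python3 - <<'E'
from h import *
plan((.5115,-.301,.030),-54.6,1,False);print(rot(bot.get_obs()).as_matrix()[:,2])
E
```

```text
[-2.7, 2.0, 14.4, -0.2, -0.2, 0.7]
[ 0.00548226 -0.00104572 -0.99998443]
```

apply_moves(
  increments=[
    [-1,1,4,-0.1,-0.1,0,1],
    [-1,0.5,4,-0.1,-0.1,0,1],
    [-0.5,0.5,3,0,0,0,1],
    [0,0,2,0,0,0,1],
    [0,0,1.5,0,0,0,1],
    [0,0,0,0,0,0,1],
    [0,0,0,0,0,0,1],
    [0,0,0,0,0,0,1],
  ],
)

```text
t: 24.0
eef_pos: [0.5118, -0.3014, 0.0297]
tool_rot: [0.0, 0.891, -0.453, 0.001]
contact_force: [-1.0, 0.7, -2.2]
gripper_width: 0.627
```

```bash
python3 - <<'E'
from h import *
plan((.5115,-.301,.028),-54.6,1,False);print(bot.get_obs()["contact_force"])
E
```

```text
[-0.5, 0.0, 1.7, -0.0, -0.1, 0.7]
[-0.95720758  0.74580062 -2.16582235]
```

apply_moves(
  increments=[
    [0,0,1,0,0,0,1],
    [0,0,0.7,0,0,0,1],
    [0,0,0.5,0,0,0,1],
    [0,0,0,0,0,0,1],
    [0,0,0,0,0,0,1],
    [0,0,0,0,0,0,1],
    [0,0,0,0,0,0,1],
    [0,0,0,0,0,0,1],
  ],
)

```text
t: 25.0
eef_pos: [0.5121, -0.3014, 0.0285]
tool_rot: [0.0, 0.891, -0.453, 0.001]
contact_force: [-1.6, 1.6, 1.4]
gripper_width: 0.623
```

```bash
python3 - <<'E'
from h import *
F=[]
for i in range(5):
    im=imaging.read_camera("side");o=bot.get_obs();F.append(o["contact_force"])
print(np.mean(F,0))
E
```

```text
[-0.82979361  0.68465184  1.174621  ]
```

Force is now +1.2 N upward: the ring is bearing lightly on the tray floor. Opening the jaws and rising.

apply_moves(
  increments=[
    [0,0,0,0,0,0,-1],
    [0,0,0,0,0,0,-1],
    [0,0,0,0,0,0,-1],
    [0,0,0,0,0,0,-1],
    [0,0,-8,0,0,0,-1],
    [0,0,-20,0,0,0,-1],
    [0,0,-30,0,0,0,-1],
    [0,0,-35,0,0,0,-1],
  ],
)

```text
t: 26.25
eef_pos: [0.5105, -0.3006, 0.1226]
tool_rot: [0.0, 0.891, -0.453, -0.001]
contact_force: [0.6, -0.7, -0.6]
gripper_width: 0.999
```

apply_moves(
  increments=[
    [0,0,-35,0,0,0,-1],
    [0,0,-30,0,0,0,-1],
    [0,25,-25,0,0,0,-1],
    [0,30,-20,0,0,0,-1],
    [0,25,0,0,0,0,-1],
    [0,0,0,0,0,0,-1],
    [0,0,0,0,0,0,-1],
    [0,0,0,0,0,0,-1],
  ],
)

```text
t: 27.25
eef_pos: [0.4479, -0.3476, 0.2441]
tool_rot: [-0.0, 0.892, -0.452, 0.004]
contact_force: [-0.6, 0.5, -0.5]
gripper_width: 1.003
```

```bash
python3 - <<'E'
from h import *
c=imaging.get_calibration("wrist");np.save("c15.npy",c,allow_pickle=True)
for n in ("wrist","side","scene"):
    cv2.imwrite(f"pics/{n}15.png",imaging.read_camera(n)[:,:,::-1])
print(bot.get_obs()["contact_force"],bot.get_obs()["eef_pos"])
a=cv2.imread("pics/side15.png");b=cv2.imread("pics/scene15.png")
cv2.imwrite("pics/f15.png",np.hstack([cv2.resize(a[110:260,180:330],(400,400),interpolation=2),cv2.resize(b[150:290,140:330],(400,400),interpolation=2)]))
E
```

```text
[-0.21105393  0.02711339 -0.33695959] [ 0.44785276 -0.34773409  0.24396679]
```

View pics/f15.png

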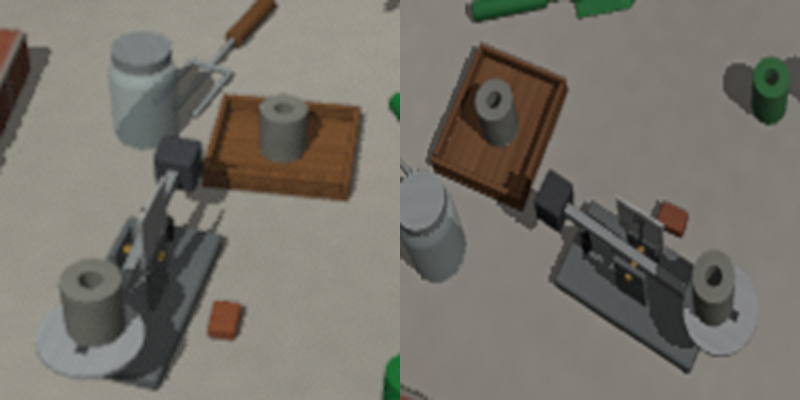

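View pics/wrist15.png

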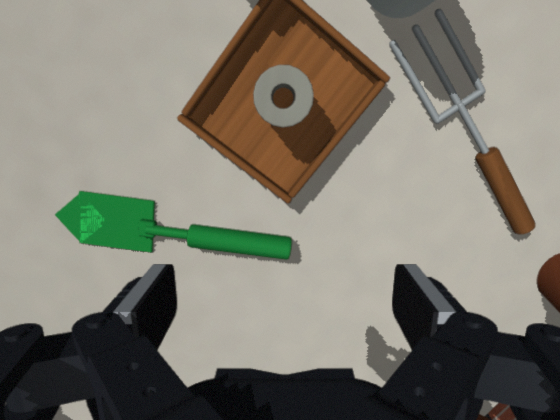

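```bash
python3 - <<'E'
from h import *
c=np.load("c15.npy",allow_pickle=True).item();S=imaging.get_calibration("scene");D=imaging.get_calibration("side")
print("light ring",plane(c,283,96,.068))
t=[plane(c,*p,.028) for p in [(388,78),(181,119),(290,202)]];print("tray",np.round(t,4),(t[0]+t[1])/2)
sd=lambda x,y:(D,180+x*150/400-.3,110+y*150/400-.3); sc=lambda x,y:(S,140+(x-400)*190/400-.3,150+y*140/400-.3)
print("heavy top",tri([sd(92,281),sc(715,273)]),"light top",tri([sd(284,106),sc(494,97)]))
print("pan side left/right edges at z .087:",plane(*sd(37,330),.087),plane(*sd(145,330),.087), "w at .113",np.linalg.norm(plane(*sd(37,330),.113)-plane(*sd(145,330),.113)),np.linalg.norm(plane(*sd(37,330),.087)-plane(*sd(145,330),.087)))
E
```

```text
light ring [ 0.51180583 -0.30108052  0.068     ]
tray [[ 0.5912 -0.3759  0.028 ]
 [ 0.4319 -0.2284  0.028 ]
 [ 0.4273 -0.373   0.028 ]] [ 0.51150189 -0.30213816  0.028     ]
heavy top [0.64395097 0.08505818 0.14592611] light top [ 0.51072988 -0.3014418   0.07058095]
pan side left/right edges at z .087: [0.69821131 0.09566243 0.087     ] [0.60001337 0.08364999 0.087     ] w at .113 0.09575217900811257 0.09892994665157562
```

All consistent: the heavy ring's top is at 0.146 m against 0.147 expected with the pan down. The light ring's top is at about 0.070 m against 0.068 expected, within 2 mm of the tray's centre, and the tray hasn't moved.

```bash
python3 -c "
from station import bot
print(bot.hand_in())"
```

```text
the job is handed in; nothing more can be done
None
```

I handed the job in at about 27 s. The heavy ring is on the pan over the spigot and the light ring stands in the tray; the interface gave no verdict.

- **Heavy ring:** I threaded the first grey ring over the spigot, which sits about 12 mm from the pan's centre towards the pivot. The pan took about 2.3 N before I let go, and the beam then went down, so it stayed there. The wrist had already read about 3.5 N for this ring.
- **Light ring:** The second grey ring read about 1.3 N. I set it down lightly in the tray and let go.

**Last checks:**
- **Heavy ring on pan:** its top measured 0.146 m high; 0.147 m is right with the pan fully down. The spigot showed through its bore.
- **Light ring in tray:** it stands upright within 2 mm of the tray's centre. Its top measured between 0.068 and 0.071 m, against 0.068 m expected.
- **Surroundings:** the tray's corners measured within about 3 mm of where they started. Nothing else in the pictures looked disturbed.

**Disagreement:** the side and scene cameras put the heavy ring's centre about 4 mm off, in x, from where the wrist camera had put the spigot. Those two cameras were also a few millimetres off elsewhere, so I took the bore view as the better evidence. The tray's long side also measured about 160 mm instead of 170 mm, but the ring is well within the 50 mm allowed.

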